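Clear the banding wheel and seat the trimming chuck

ROBOT

A 6-joint arm with a two-finger parallel gripper is mounted at the origin on the work surface. World frame = base frame: x ahead of the robot, y to its left, z up, the work surface at z = 0. Lengths are in mm, angles in rad, forces in N, time in s.
With the tool pointing down it reaches from about 250 to 800 mm from the base axis. Payload 8.5 kg.
Tool frame: the origin (TCP) lies on the centre line of the jaws, within the pads' length; the fingertips stand 17 mm ahead of it and the grasp point (between the pads) lies 2 mm behind it (robot.tip_reach is the z of the fingertips in the tool frame, in mm); z points along the fingers, y is the line along which they close (so a half turn about z gives the same grasp; the last joint's range is limited). The gripper opens to 85 mm and grips with 20 to 120 N. Pads are 22 mm wide; open, the fingers measure 114 mm over their backs; the gripper's body (76 mm by 85 mm) begins 54 mm behind the grasp point. The pads swing forward as they close: fully open they stand 13 mm farther back than shut.
Start: joints at [1.202, 0.238, -0.013, 1.319, 0, 1.571], TCP at [189.244, 489.661, 248.276] pointing down, gripper open.
Joint ranges: [-2.66, 2.66], [-1.03, 1.9], [-1.14, 1.46], [-1.82, 2.27], [-1.45, 1.34], [-3.14, 3.14]. Speed limits (rad/s): [2.22, 2.22, 2.79, 3.14, 3.14, 3.14].

INTERFACE

Orientations are given as a rotation vector (axis times angle).
In Python, from cell import readout, get_image, robot gives the robot as it stands.
- The arm moves only by the tool drive_tool, never from a script. Its argument "increments" is a list of rows, each a list of 6 numbers: the shift along the tool's x, y, z in cm, then the turn, a rotation vector about the tool's x, y, z in rad. In form: [[dx, dy, dz, rx, ry, rz], ...]. A call has 1 to 20 rows; each row is the pose to reach, as a shift and turn from the pose commanded when the call began, along the tool's axes at that moment; what a row does not reach only later rows make up. A row lasts 1/10 s, in which the tool goes at most 50 mm and 8.59 degrees, less where a joint would pass 70% of its speed; a pose out of reach is approached as far as the arm can. A call with a gripper value outside its range is refused whole. "hand" is the closure, from -1 (fully open) to 1 (shut), set as the call begins (left out, the last holds). The fingers move at their own pace and stop on an object; "newtons" is the grip in N (left out, the last holds). Time passes only in rows, so rows that repeat a pose let the fingers close. It gives the time, the measured TCP pose, the force, the opening and the grip force at its end, in the units of the state.
- readout.observe(): the state, without advancing time (a new reading comes with each control period).
- get_image(name): name is "scene" or "top" or "wrist"; returns a dict with "color" (384x512x3 uint8, red, green, blue), "z_map" (384x512 float32, mm along the optical axis (not along the pixel's ray), 0 where there is no reading), "intrinsics" (3x3 intrinsics, pixels), "view" (4x4, takes a point from world to camera coordinates); the wrist camera has in their place "tool_from_camera" (4x4, takes a point from camera to tool coordinates, whose origin is the TCP and whose axes are the flange's). Camera axes: x right, y down, z forward; pixel columns grow to the right and rows downward; lengths in mm; the calibration is good to about 2 mm. The wrist camera is an equidistant fisheye: a pixel r from the principal point sees the ray r / f radians off the axis. A picture is of the moment at which its call begins: read the wrist's pose just before it.
- robot.job_done(): hands the job in; it is judged then, once.
The state is a dict: "time_s": time; "qpos": joint angles; "joint_vel": joint speeds; "tau": joint torques, N m; "tcp_pos": TCP position; "eef_rot": TCP orientation; "contact_force": force on the tool from outside, world axes, zero at the start; "ft_torque": the same for the moment, N m; "width": finger opening in mm; "finger_force": force on a finger pad.
Only numpy, scipy, OpenCV 4.12 (cv2) and the standard library are available. Lean on these libraries where they do the work, as an engineer would, in place of code of your own. Each camera call takes 0.05 s, during which the arm holds its last target. There are 200 camera calls.

TASK

Pick up the wooden scraper block and use it, not the fingers, to wipe the three dry clay chips off the banding wheel's head onto the table, then stand the scraper back upright on the table and let go of it. Then take the trimming chuck out of its wooden rack, push its shaft into the wheel's hub, turning it until the key slips into the keyway, and press on against the spring until the flange is fully home on the hub: finish while still gripping the chuck and holding it pressed down, because it springs up if released. Leave the other things on the table undisturbed.

Things in the scene. Friction and masses are not known exactly. Their poses are not given: they have to be found in the camera images.
- wheel: Banding wheel, fixed, does not turn: black base, round aluminium head 260 mm across, its flat top 57 above the table. A steel hub 52 across rises 12 above the head (its top 69 above the table), with a vertical round bore 26 across. Origin on the axis at table height, z up; +x towards the keyway and the chips. Chips: 86 to 104 along x, y within 43, so one push along +x can clear all
- hub_top (a point): Point on the wheel's axis at the height of the hub's top face, where the underside of the chuck's flange comes to rest; axes as the wheel's
- keyway (a point): Mouth of the keyway, a slot 9 mm wide beside the bore, open at the top, as deep as the bore, reaching 18 or more from the axis; a red line on the head points to it. This point lies 15.5 from the axis on the wheel's +x side, at the height of the hub's top
- pad (a joint): Spring pad in the bore; value in m, 0 when up, grows as it is pushed down, stop at 0.011. Its top starts 32 mm below the hub's top, so the chuck's foot meets it for the last 8 mm. It pushes up with 4 N at first, about 13 N (value about 0.008) with the chuck home: a released chuck rises
- chuck: Trimming chuck, about 350 g, hanging upright by its flange in the rack. Steel shaft 24 mm across, 40 long, foot chamfered; steel flange 54 across from 40 to 46 above the foot; orange round post 34 across from 46 to 91 above the foot, to be gripped. Origin at the centre of the foot, z up, +x towards the key. A red line on the post top and the flange points to the key
- flange (a point): Centre of the underside of the chuck's flange, 40 mm above its foot; axes as the chuck's
- key (a point): Point 15.5 mm from the chuck's axis towards its brass key, level with the flange's underside. Key: 6 wide, 8 to 36 above the foot, reaching 17 from the axis. The plain shaft below it enters the bore at any turn, then the key rests on the hub (foot 8 below hub top) until turned over the keyway: play about 0.1 rad each way. Starts within 1.45 rad of the keyway's direction
- rack: Wooden block 80 x 80 x 52 tall, fixed, with a vertical bore 38 in diameter through its middle in which the chuck hangs; origin at the centre of its underside
- scraper: Wooden scraper block, about 160 g, standing on the table: foot 34 mm thick (x), 130 wide (y), 24 tall, steel strips on both long faces, which serve alike; above it a handle 26 thick (x), 85 wide (y), 24 to 66 above the underside, to be gripped across its thickness. Origin at the centre of its underside, z up
- chip0: Dry clay chip, grey-brown, 20 x 16 x 11, 10 g, loose on the wheel's head; origin at the centre of the face that starts downwards
- chip1: Dry clay chip, grey-brown, 20 x 16 x 11, 10 g, loose on the wheel's head; origin at the centre of the face that starts downwards
- chip2: Dry clay chip, grey-brown, 20 x 16 x 11, 10 g, loose on the wheel's head; origin at the centre of the face that starts downwards
- mug: Bystander, to be left alone: blue mug, 80 wide, 90 tall, origin at the centre of its underside (mm)
- bowl: Bystander, to be left alone: small pale dry clay bowl, 84 wide, 50 tall, origin at the centre of its underside (mm)
- jar: Bystander, to be left alone: green glass jar, 64 wide, 80 tall, origin at the centre of its underside (mm)
- knife: Bystander, to be left alone: wooden spatula-like modelling tool lying flat, 130 long (mm)
- vase: Bystander, to be left alone: brown clay vase, 90 wide, 100 tall, origin at the centre of its underside (mm)
- rolling_pin: Bystander, to be left alone: wooden rolling pin lying down, 44 thick, 280 long along its y; origin under its middle (mm)
- can: Bystander, to be left alone: can with a paper label, 66 wide, 90 tall, origin at the centre of its underside (mm)
Things that resemble listed ones, but are neither listed nor needed, are in the scene too. Leave any turquoise look-alike of the scraper alone.

How it is judged (in metres and radians):
On the way, in this order (a step that is already met when the one before it is completed fails the run):
1. all three chips are down on the table, the scraper in the fingers above it (height (world z) of each of chip0, chip1, chip2 below 0.035 m and height (world z) of scraper above 0.03 m and contact force between scraper and the fingers above 1 N), for 0.1 s.
2. the scraper stands on the table again, let go (height (world z) of scraper below 0.006 m and angle between scraper's own z axis and vertical below 0.12 rad and contact force between scraper and the fingers below 0.1 N and contact force between scraper and wheel below 0.1 N), for 0.2 s.
3. the chuck is pressed fully home in the hub, key in the keyway (z of flange in the frame of hub_top between -0.003 and 0.002 m and horizontal distance between flange and hub_top below 0.0025 m and distance between key and keyway below 0.0045 m and angle between chuck's own z axis and vertical below 0.06 rad and value of joint pad above 0.006 m and contact force between chuck and the fingers above 2 N and contact force between chuck and scraper below 0.1 N and linear speed of chuck below 0.02 m/s), for 0.2 s.
At the end, for the whole second after the job is handed in: Chips on the table (origins under 35 mm); scraper upright on it (6 mm, 0.12 rad), released; chuck flange within 2 mm of the hub top and 2.5 mm of the axis, upright (0.06 rad), key in keyway, pad down over 6 mm, at rest, fingers still pressing it with over 2 N, scraper not touching it (all of step 2 and all of step 3 and height (world z) of each of chip0, chip1, chip2 below 0.035 m); the arm keeps its last pose, push and grip.
It fails at once if fingers or arm push a chip (contact force between any of the fingers, the arm and chip0 above 0.3 N or contact force between any of the fingers, the arm and chip1 above 0.3 N or contact force between any of the fingers, the arm and chip2 above 0.3 N).
It fails at once if a bystander is moved by more than 40 mm (distance of any of mug, bowl, jar, knife, vase, rolling_pin, can from where it was at the start of the episode above 0.04 m).
It also fails if it takes over 56 s, if anything falls off the work surface, if the arm or the gripper's body presses on something with over 40 N, if the wrist force passes 120 N, or if a joint passes its speed limit or range.

## Working session

There is one attempt and no reset: what is moved stays moved. The work goes in short steps, Python scripts to look and compute and a tool call to move; the robot and the scene stay as the last step left them, time stands still between calls to the robot, and variables do not carry over. Pictures are saved under pics/ and viewed, at most 10 in all, crops included, and the job is handed in when it is done.

Besides the shell and the picture viewer there is one more tool, called by a JSON object that holds its "api" and its "payload", one argument or row to a line. drive_tool: Moves the arm, as the interface text tells. Its arguments: {"type":"object","properties":{"increments":{"type":"array","items":{"type":"array","items":{"type":"number"}}},"hand":{"type":"number"},"newtons":{"type":"number"}},"required":["increments"]}

```bash
mkdir -p pics; ls; cat > h.py <<'E'
import numpy as np, cv2
from cell import readout, get_image, robot
def cloud(im):
    z=im["z_map"].astype(float); K=im["intrinsics"]; v,u=np.mgrid[:z.shape[0],:z.shape[1]]
    P=np.stack([(u-K[0,2])/K[0,0]*z,(v-K[1,2])/K[1,1]*z,z,np.ones_like(z)],-1)
    W=P@np.linalg.inv(im["view"]).T
    W=W[...,:3]; W[z==0]=np.nan
    return W
def save(n,c): cv2.imwrite("pics/"+n,c[...,::-1])
E
python3 - <<'E'
from h import *
s=readout.observe(); print(s)
for n in("top","scene"):
    im=get_image(n); np.savez(n+".npz",**im); save(n+"0.png",im["color"])
    W=cloud(im); print(n,im["intrinsics"].tolist(),im["view"].round(3).tolist())
E
```

```text
pics
{'time_s': 0.0, 'qpos': array([ 1.20199511e+00,  2.38803270e-01, -1.42295074e-02,  1.31919509e+00,
        1.89755806e-05,  1.57079303e+00]), 'joint_vel': array([-0.00252487, -0.00068608,  0.00023846,  0.00029388, -0.00048054,
       -0.00013541]), 'tau': array([ 3.96040832e-04, -5.38779509e+01,  3.46435404e+01,  1.83529104e-02,
        3.42150167e-05,  1.30648704e-05]), 'tcp_pos': array([189.12061013, 489.35059716, 247.67543939]), 'eef_rot': array([-5.75977291e-01, -3.08805494e+00,  2.20487663e-03]), 'contact_force': array([0.31717733, 0.05026829, 1.12413017]), 'ft_torque': array([-0.02576603,  0.03662088,  0.00262245]), 'finger_force': 0.0, 'width': 85.43032556165596}
top [[385.97928606101516, 0.0, 259.93841443385463], [0.0, 385.97928606101516, 193.41544593970397], [0.0, 0.0, 1.0]] [[0.001, -1.0, -0.002, -25.105], [-0.982, -0.0, -0.187, 535.362], [0.187, 0.002, -0.982, 1101.532], [0.0, 0.0, 0.0, 1.0]]
scene [[399.4072271245521, 0.0, 251.8411683281156], [0.0, 399.4072271245521, 191.51155391780745], [0.0, 0.0, 1.0]] [[-0.566, 0.824, 0.007, 327.196], [0.445, 0.312, -0.84, -153.903], [-0.694, -0.472, -0.543, 1621.712], [0.0, 0.0, 0.0, 1.0]]
```

View pics/top0.png

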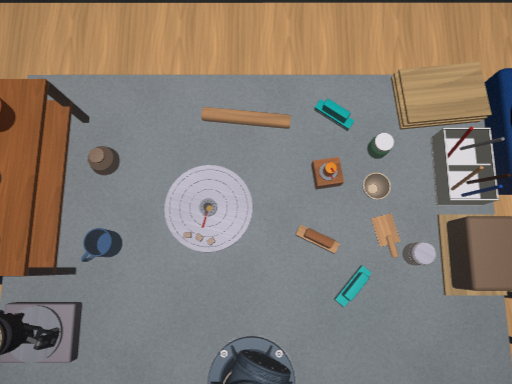

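View pics/scene0.png

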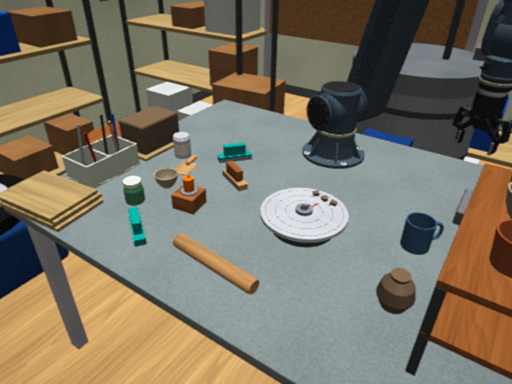

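```bash
cat > m.py <<'E'
from h import *
for n in("top","scene"):
    im=dict(np.load(n+".npz")); W=cloud(im); c=im["color"].astype(int)
    x,y,z=W[...,0],W[...,1],W[...,2]
    print(n,"table z",np.nanmedian(z[(x>350)&(x<650)&(y<-50)&(y>-400)]))
    def rect(name,m):
        p=W[m]; 
        (cx,cy),(w,h),a=cv2.minAreaRect(p[:,:2].astype(np.float32))
        print(name,m.sum(),"mean",p.mean(0).round(1),"rect",round(cx,1),round(cy,1),round(w,1),round(h,1),round(a,1))
    near=lambda X,Y,r:np.hypot(x-X,y-Y)<r
    rect("head",near(420,110,160)&(z>50)&(z<63))
    hd=near(420,110,160)&(z>50)
    red=(c[...,0]>140)&(c[...,1]<80)&(c[...,2]<80)
    if (red&hd).any(): rect("red",red&hd)
    rect("hub",hd&(z>64.5)&(z<75)&near(420,110,60))
    rect("chips",hd&(z>61)&(z<75)&~near(420,110,60))
    rk=near(510,-190,75)
    rect("rack",rk&(z>46)&(z<56)); rect("post",rk&(z>92)); rect("flange",rk&(z>53)&(z<64))
    if (red&rk).any(): rect("redchuck",red&rk)
    sc=near(340,-165,85)
    rect("scr all",sc&(z>8)); rect("scr foot",sc&(z>18)&(z<30)); rect("handle",sc&(z>58))
im=dict(np.load("top.npz")); save("crop.png",cv2.resize(im["color"][140:260,160:360],None,fx=4,fy=4,interpolation=cv2.INTER_CUBIC))
# approximate positions
W=cloud(im)
for uv in((208,208),(187,235),(199,238),(211,241),(318,239),(328,172),(376,185),(388,235),(422,253),(352,286),(333,113),(380,145)): print(uv,W[uv[1],uv[0]].round())
E
python3 m.py
```

```text
top table z -0.1141224017761715
head 4588 mean [472.6 123.1  56.1] rect 471.7 129.4 213.8 256.2 0.3
red 9 mean [455.9 138.2  58.3] rect 456.3 138.4 2.2 32.4 73.0
hub 105 mean [422.2 132.1  67.8] rect 432.3 135.7 52.6 95.5 89.4
chips 222 mean [479.2 137.1  67.1] rect 471.9 127.8 155.4 224.3 28.9
rack 89 mean [ 571.  -211.1   51.3] rect 571.4 -215.2 44.4 22.2 88.5
post 0 mean [nan nan nan] rect 0.0 0.0 0.0 0.0 0.0
flange 25 mean [ 571.9 -212.6   54.8] rect 570.2 -216.4 42.1 21.9 88.3
scr all 413 mean [ 398.  -191.8   48.8] rect 401.3 -193.9 128.9 30.8 64.4
scr foot 110 mean [ 392.2 -189.8   23.3] rect 396.4 -190.5 126.9 17.6 63.6
handle 240 mean [ 401.9 -194.7   65.1] rect 403.5 -194.6 84.5 26.0 64.8
scene table z -0.002777936978532125
head 2521 mean [481.2 126.5  57.4] rect 471.5 122.7 212.6 259.0 11.4
hub 70 mean [424.5 132.6  68. ] rect 432.2 134.6 94.0 56.7 0.1
chips 174 mean [483.9 139.   67.3] rect 470.6 131.5 117.8 194.1 5.6
rack 37 mean [ 571.7 -209.8   51.5] rect 570.3 -216.2 46.3 21.4 85.7
post 0 mean [nan nan nan] rect 0.0 0.0 0.0 0.0 0.0
flange 7 mean [ 574.8 -206.5   54. ]
[... 159 characters left out ...]
 100.7 26.5 67.4
scr foot 19 mean [ 416.9 -156.3   24.4] rect 415.4 -169.0 67.3 16.6 89.9
handle 80 mean [ 406.2 -192.9   65.3] rect 405.3 -196.1 80.2 25.0 64.4
(208, 208) [494. 131.  33.]
(187, 235) [410. 185.  66.]
(199, 238) [401. 150.  68.]
(211, 241) [393. 116.  68.]
(318, 239) [ 399. -192.   68.]
(328, 172) [ 589. -221.  100.]
(376, 185) [ 571. -386.    5.]
(388, 235) [ 415. -412.   11.]
(422, 253) [ 359. -479.   88.]
(352, 286) [ 267. -284.   65.]
(333, 113) [ 789. -251.   51.]
(380, 145) [ 677. -383.   78.]m.py:9: RuntimeWarning: Mean of empty slice.
  print(name,m.sum(),"mean",p.mean(0).round(1),"rect",round(cx,1),round(cy,1),round(w,1),round(h,1),round(a,1))
  ret = um.true_divide(
```

View pics/crop.png

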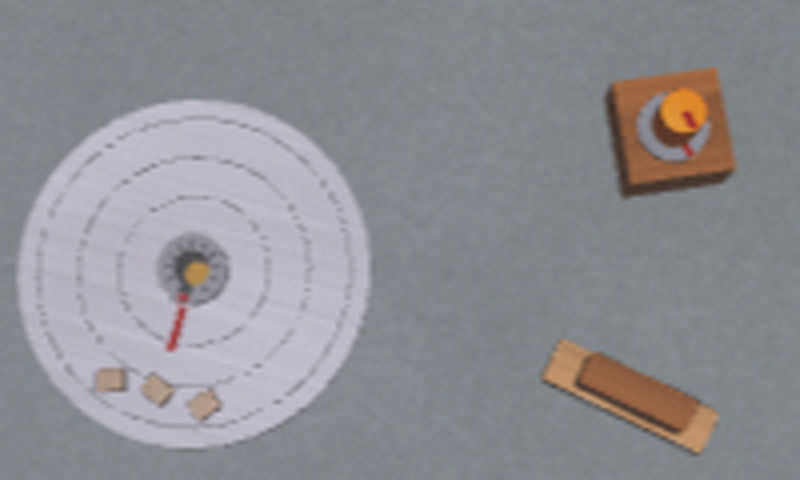

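```bash
sed -i 's/420,110/492,128/g; s/510,-190/590,-221/; s/340,-165/402,-194/; s/red=.*/red=(c[...,0]>120)\&(c[...,1]<70)\&(c[...,2]<80)/' m.py; cat >> m.py <<'E'
print("orient")
x,y,z=W[...,0],W[...,1],W[...,2]; c=im["color"].astype(int)
red=(c[...,0]>120)&(c[...,1]<70)&(c[...,2]<80)&(np.hypot(x-492,y-128)<110)
p=W[red][:,:2]; vx,vy,x0,y0=cv2.fitLine(p.astype(np.float32),cv2.DIST_L2,0,.01,.01).ravel(); print("red line",vx,vy,x0,y0,np.arctan2(vy,vx))
red=(c[...,0]>120)&(c[...,1]<80)&(c[...,2]<80)&(np.hypot(x-592,y+221)<60)
print(W[red].round(1).tolist())
E
python3 m.py 2>/dev/null
```

```text
top table z -0.1141224017761715
head 5638 mean [492.5 128.8  56.1] rect 493.4 130.5 257.2 258.0 0.3
red 4 mean [449.  139.7  56.2] rect 450.7 139.1 0.4 21.2 75.0
hub 177 mean [492.9 128.8  68.3] rect 493.1 128.3 50.6 49.8 2.2
chips 164 mean [425.9 141.2  65.7] rect 499.0 128.3 218.2 243.7 39.7
rack 469 mean [ 602.4 -228.2   51.5] rect 604.4 -228.9 81.2 81.2 8.4
post 111 mean [ 600.9 -226.2  101.5] rect 602.3 -226.2 32.5 31.4 0.4
flange 206 mean [ 599.4 -223.6   56. ] rect 604.0 -228.1 79.4 78.7 9.1
redchuck 8 mean [ 590.3 -232.9   90.7] rect 589.1 -231.4 21.8 9.3 25.5
scr all 545 mean [ 401.4 -191.6   44.7] rect 402.7 -194.4 129.7 34.8 65.0
scr foot 208 mean [ 401.  -190.8   23.3] rect 402.7 -194.5 129.5 34.8 65.0
handle 269 mean [ 403.3 -194.7   65. ] rect 403.5 -194.9 85.1 26.2 64.8
scene table z -0.002777936978532125
head 3457 mean [508.7 133.9  57.2] rect 494.9 127.7 261.2 258.9 28.3
hub 136 mean [495.7 128.   68.6] rect 494.5 127.3 53.9 50.1 29.5
chips 104 mean [414.4 147.5  66. ] rect 488.8 140.1 229.5 163.2 21.0
rack 234 mean [ 617.1 -222.    51.5] rect 606.3 -230.4 82.0 84.0 
[... 496 characters left out ...]
9, 238) [401. 150.  68.]
(211, 241) [393. 116.  68.]
(318, 239) [ 399. -192.   68.]
(328, 172) [ 589. -221.  100.]
(376, 185) [ 571. -386.    5.]
(388, 235) [ 415. -412.   11.]
(422, 253) [ 359. -479.   88.]
(352, 286) [ 267. -284.   65.]
(333, 113) [ 789. -251.   51.]
(380, 145) [ 677. -383.   78.]
orient
red line 0.9655917 -0.26006263 449.00607 139.66972 -0.2630871
[[600.4, -229.9, 101.2], [599.9, -232.4, 103.2], [597.2, -229.7, 102.1], [596.2, -231.8, 106.2], [594.3, -232.5, 102.0], [594.0, -235.1, 103.4], [590.6, -231.8, 104.7], [591.5, -235.3, 101.4], [586.7, -227.4, 96.8], [586.4, -230.0, 98.1], [585.8, -236.2, 63.1], [583.9, -237.1, 58.2], [583.4, -239.7, 60.1], [581.2, -240.3, 56.5]]
```

```bash
cat >> h.py <<'E'
from scipy.spatial.transform import Rotation as R
def Rt(yaw): # tool y axis at world angle yaw, z down
    y=np.array([np.cos(yaw),np.sin(yaw),0]); z=np.array([0,0,-1.]); return np.stack([np.cross(y,z),y,z],1)
def pose():
    s=readout.observe(); return np.array(s["tcp_pos"]),R.from_rotvec(s["eef_rot"]).as_matrix(),s
def row(p,yawdeg):
    t,M,s=pose(); d=M.T@(np.array(p)-t)/10; r=R.from_matrix(M.T@Rt(np.radians(yawdeg))).as_rotvec()
    return np.r_[d,r].round(3).tolist()
E
python3 -c "
from h import *
print(robot.tip_reach)
print(row([403.5,-195,130],-25)); print(row([403.5,-195,47],-25))"
```

```text
17.0
[-44.671, -56.091, 11.844, -0.001, 0.001, 1.638]
[-44.671, -56.081, 20.144, -0.001, 0.001, 1.638]
```

{"api": "drive_tool", "payload": {
  "increments": [
    [-44.67,-56.09,9,0,0,1.638],
    [-44.67,-56.09,9,0,0,1.638],
    [-44.67,-56.09,9,0,0,1.638],
    [-44.67,-56.09,9,0,0,1.638],
    [-44.67,-56.09,9,0,0,1.638],
    [-44.67,-56.09,9,0,0,1.638],
    [-44.67,-56.09,9,0,0,1.638],
    [-44.67,-56.09,9,0,0,1.638],
    [-44.67,-56.09,9,0,0,1.638],
    [-44.67,-56.09,9,0,0,1.638],
    [-44.67,-56.09,9,0,0,1.638],
    [-44.67,-56.09,9,0,0,1.638],
    [-44.67,-56.09,9,0,0,1.638],
    [-44.67,-56.09,9,0,0,1.638],
    [-44.67,-56.09,9,0,0,1.638],
    [-44.67,-56.09,9,0,0,1.638],
    [-44.67,-56.09,9,0,0,1.638],
    [-44.67,-56.09,9,0,0,1.638]
  ],
  "hand": -1
}}

```text
time_s: 1.9
tcp_pos: [403.2, -193.6, 158.3]
eef_rot: [-2.648, -1.689, 0.001]
contact_force: [0.0, 0.4, 0.4]
width: 85.6
finger_force: 0.0
```

```bash
python3 -c "
from h import *
t,M,s=pose();print(t,s['time_s'],s['contact_force'],s['width'])
print(row([403.5,-195,47],-25))
im=get_image('wrist');np.savez('w1.npz',**im);save('w1.png',im['color']);print(im['intrinsics'],im['tool_from_camera'].round(3))"
```

```text
[ 403.18073703 -193.59116912  158.28944218] 1.9 [0.00901405 0.3733519  0.41236233] 85.554747835004
[-0.115, 0.097, 11.129, -0.001, -0.0, 0.001]
[[297.31863964   0.         249.34225377]
 [  0.         297.31863964 187.36609292]
 [  0.           0.           1.        ]] [[   0.      -0.966   -0.258   64.258]
 [   1.       0.       0.       1.019]
 [  -0.      -0.258    0.966 -126.732]
 [   0.       0.       0.       1.   ]]
```

View pics/w1.png

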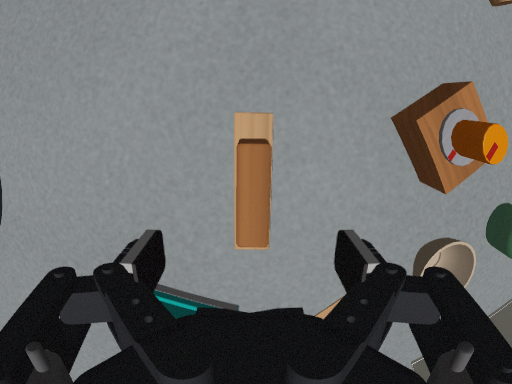

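The wrist view shows the scraper at (254,180) lying straight between the jaws, and the chuck in its rack at (475,140). I'm descending and gripping.

{"api": "drive_tool", "payload": {
  "increments": [
    [-0.1,0.1,5,0,0,0],
    [-0.1,0.1,9,0,0,0],
    [-0.1,0.1,11.1,0,0,0],
    [-0.1,0.1,11.1,0,0,0],
    [-0.1,0.1,11.1,0,0,0]
  ]
}}

```text
time_s: 2.45
tcp_pos: [404.4, -195.3, 48.1]
eef_rot: [2.648, 1.69, -0.0]
contact_force: [0.2, 0.5, 1.3]
width: 85.4
finger_force: 0.0
```

{"api": "drive_tool", "payload": {
  "increments": [
    [0,0,0,0,0,0],
    [0,0,0,0,0,0],
    [0,0,0,0,0,0],
    [0,0,0,0,0,0],
    [0,0,0,0,0,0],
    [0,0,0,0,0,0],
    [0,0,0,0,0,0],
    [0,0,0,0,0,0]
  ],
  "hand": 1,
  "newtons": 60
}}

```text
time_s: 3.25
tcp_pos: [404.5, -196.1, 48.0]
eef_rot: [2.649, 1.688, 0.001]
contact_force: [-1.0, 0.5, 7.4]
width: 25.4
finger_force: 58.6
```

```bash
cat >> h.py <<'E'
def wcloud(im,t,M):
    z=im["z_map"].astype(float); K=im["intrinsics"]; v,u=np.mgrid[:z.shape[0],:z.shape[1]]
    a=(u-K[0,2])/K[0,0]; b=(v-K[1,2])/K[1,1]; r=np.hypot(a,b)+1e-9
    k=np.tan(np.minimum(r,1.5))/r
    P=np.stack([a*k*z,b*k*z,z,np.ones_like(z)],-1)@np.array(im["tool_from_camera"]).T
    W=P[...,:3]@M.T+t; W[z==0]=np.nan; W[r>1.2]=np.nan
    return W
E
python3 - <<'E'
from h import *
t,M,s=pose();print(t,s['time_s'],s['contact_force'],s['width'],s['finger_force'])
# check wrist cloud w1 (pose then)
im=dict(np.load('w1.npz')); W=wcloud(im,np.array([403.2,-193.6,158.3]),Rt(np.radians(-25)))
z=W[...,2]; m=(np.hypot(W[...,0]-403,W[...,1]+195)<90)&(z>60)&(z<70); print(cv2.minAreaRect(W[m][:,:2].astype(np.float32)),np.nanmean(W[m],0))
m=(np.hypot(W[...,0]-603,W[...,1]+227)<30)&(z>97)&(z<112);print(cv2.minAreaRect(W[m][:,:2].astype(np.float32)),np.nanmean(W[m],0))
m=(np.hypot(W[...,0]-603,W[...,1]+227)<65)&(z>48)&(z<54);print(cv2.minAreaRect(W[m][:,:2].astype(np.float32)))
E
```

```text
[ 404.51843734 -196.08949198   47.98570185] 3.25 [-1.01076285  0.48476494  7.35456813] 25.406316152855975 58.59079599380493
((406.10614013671875, -197.41873168945312), (84.46490478515625, 25.475088119506836), 64.3409652709961) [ 407.08137    -194.80010963   66.95392467]
((603.216796875, -229.40274047851562), (32.762413024902344, 34.18380355834961), 71.6845703125) [ 600.56171023 -228.09385259  103.48244823]
((606.3489379882812, -231.60507202148438), (82.46331787109375, 81.27135467529297), 8.336516380310059)
```

```bash
python3 - <<'E'
from h import *
print(row([404.5,-196,165],-25)); print(row([447,140.7,165],-14.4));print(row([447,140.7,108.5],-14.4))
E
```

```text
[0.007, 0.006, -11.701, 0.001, 0.0, 0.0]
[32.321, -10.366, -11.712, 0.001, 0.0, -0.185]
[32.321, -10.371, -6.062, 0.001, 0.0, -0.185]
```

{"api": "drive_tool", "payload": {
  "increments": [
    [0,0,-4,0,0,0],
    [0,0,-8,0,0,0],
    [0,0,-11.7,0,0,0],
    [4,-1.3,-11.7,0,0,-0.02],
    [8,-2.6,-11.7,0,0,-0.05],
    [12,-3.9,-11.7,0,0,-0.07],
    [16,-5.2,-11.7,0,0,-0.09],
    [20,-6.5,-11.7,0,0,-0.12],
    [24,-7.8,-11.7,0,0,-0.14],
    [28,-9.1,-11.7,0,0,-0.16],
    [32.32,-10.37,-11.7,0,0,-0.185],
    [32.32,-10.37,-11.7,0,0,-0.185],
    [32.32,-10.37,-11.7,0,0,-0.185],
    [32.32,-10.37,-11.7,0,0,-0.185]
  ]
}}

```text
time_s: 4.65
tcp_pos: [446.2, 140.2, 164.1]
eef_rot: [-2.482, -1.925, 0.002]
contact_force: [0.3, -0.2, -2.1]
width: 25.0
finger_force: 60.1
```

```bash
python3 - <<'E'
from h import *
t,M,s=pose();print(t,s['time_s'],s['contact_force'],s['width'])
im=get_image('wrist');np.savez('w2.npz',**im);save('w2.png',im['color'])
W=wcloud(im,t,M);z=W[...,2]
r=np.hypot(W[...,0]-493.5,W[...,1]-128.5)
m=(r>60)&(r<125)&(z>61)&(z<75); print("chips",m.sum())
if m.any():
  q=(W[m][:,:2]-[493.5,128.5])@np.array([[-.967,.254],[-.254,-.967]]).T; print(q.min(0),q.max(0))
m=(r<45)&(z>66)&(z<74); print(m.sum(),cv2.minAreaRect(W[m][:,:2].astype(np.float32)))
m=(r<125)&(z>50)&(z<60);print(np.nanmedian(z[m]))
for y in ([447,140.7,108.5],[493.5-.967*138,128.5+.254*138,108.5]): print(row(y,-14.4))
E
```

```text
[446.22681858 140.24200461 164.0646292 ] 4.65 [ 0.26893278 -0.20231158 -2.10610486] 25.003833681637133
chips 1378
[  -4.67125552 -100.55533853] [102.98591166  43.25095001]
2279 ((496.6168212890625, 126.7694091796875), (52.11643981933594, 48.98118591308594), 77.99747467041016)
58.14022335113767
[0.094, 0.047, 5.569, -0.0, 0.001, -0.001]
[0.137, -8.942, 5.573, -0.0, 0.001, -0.001]
```

View pics/w2.png

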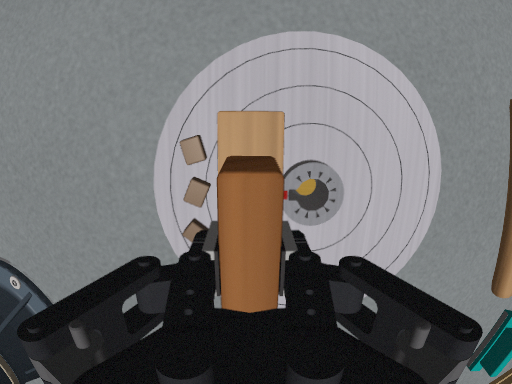

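The scraper sits square between the hub (310,193) and the three chips (195,150–230). I'm lowering it to 3 mm above the head, then pushing.

{"api": "drive_tool", "payload": {
  "increments": [
    [0.1,-0.4,3,0,0,0],
    [0.1,-0.4,5,0,0,0],
    [0.1,-0.4,5.6,0,0,0],
    [0.1,-0.4,5.6,0,0,0],
    [0.1,-1.4,5.6,0,0,0],
    [0.1,-2.4,5.6,0,0,0],
    [0.1,-3.4,5.6,0,0,0],
    [0.1,-4.4,5.6,0,0,0],
    [0.1,-5.4,5.6,0,0,0],
    [0.1,-6.4,5.6,0,0,0],
    [0.1,-7.4,5.6,0,0,0],
    [0.1,-8.4,5.6,0,0,0],
    [0.1,-9.4,5.6,0,0,0],
    [0.1,-9.9,5.6,0,0,0],
    [0.1,-9.9,5.6,0,0,0],
    [0.1,-9.9,5.6,0,0,0]
  ]
}}

```text
time_s: 6.3
tcp_pos: [351.3, 166.6, 108.4]
eef_rot: [2.482, 1.926, 0.001]
contact_force: [0.3, 0.9, -1.3]
width: 25.1
finger_force: 60.1
```

{"api": "drive_tool", "payload": {
  "increments": [
    [0,0,-3,0,0,0],
    [0,0,-6,0,0,0],
    [0,0,-6,0,0,0]
  ]
}}

```text
time_s: 6.6
tcp_pos: [353.3, 167.3, 171.3]
eef_rot: [2.481, 1.925, 0.008]
contact_force: [0.8, -0.4, -2.2]
width: 25.0
finger_force: 60.4
```

```bash
python3 - <<'E'
from h import *
t,M,s=pose();print(t,s['time_s'],s['contact_force'],s['width'])
im=get_image('top');save('t2.png',cv2.resize(im['color'][180:300,130:330],None,fx=3,fy=3))
print(row([404.5,-196,150],-25));print(row([404.5,-196,49],-25))
E
```

```text
[353.33172595 167.26804923 171.29893412] 6.6 [ 0.7652712  -0.43756498 -2.18261288] 25.00669318228918
[-33.864, 14.053, 1.924, 0.003, -0.002, 0.185]
[-33.887, 14.024, 12.024, 0.003, -0.002, 0.185]
```

View pics/t2.png

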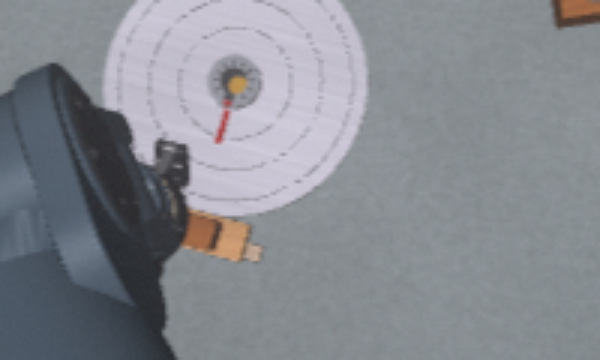

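The visible part of the head is clear, and one chip shows on the table at (255,253). I'm moving aside to check the rest before putting the scraper down.

{"api": "drive_tool", "payload": {
  "increments": [
    [-4,1.7,0,0,0,0.02],
    [-8,3.3,0,0,0,0.05],
    [-12,5,0,0,0,0.07],
    [-16,6.6,0,0,0,0.09],
    [-20,8.3,0,0,0,0.11],
    [-24,10,0,0,0,0.13],
    [-28,11.6,0,0,0,0.15],
    [-32,13.3,0,0,0,0.17],
    [-33.87,14.05,1.5,0,0,0.185],
    [-33.87,14.05,1.5,0,0,0.185],
    [-33.87,14.05,1.5,0,0,0.185],
    [-33.87,14.05,1.5,0,0,0.185]
  ]
}}

```text
time_s: 7.85
tcp_pos: [402.7, -195.9, 153.0]
eef_rot: [-2.648, -1.689, 0.001]
contact_force: [0.5, 0.4, -2.1]
width: 25.5
finger_force: 60.1
```

```bash
python3 - <<'E'
from h import *
t,M,s=pose();print(t,s['time_s'],s['contact_force'],s['width'])
im=get_image('top');save('t3.png',cv2.resize(im['color'][180:300,130:330],None,fx=3,fy=3))
W=cloud(im);x,y,z=np.moveaxis(W,-1,0)
m=((z>4)&(z<35)&(x>230)&(x<420)&(y>0)&(y<330)).astype(np.uint8)
n,l,st,ce=cv2.connectedComponentsWithStats(m)
for i in range(1,n):
  if st[i,4]>5: print(st[i,4],np.nanmean(W[l==i],0).round(0),np.nanmax(z[l==i]))
print(row([404.5,-196,49],-25))
E
```

```text
[ 402.6526049  -195.88095023  152.9727383 ] 7.85 [ 0.46951883  0.3507041  -2.09926386] 25.484299628905184
39 [355. 208.   9.] 13.829835108137331
39 [340. 165.  10.] 16.358904786497988
36 [330. 116.   9.] 14.722310904789765
[0.047, 0.16, 10.43, -0.0, -0.0, 0.001]
```

View pics/t3.png

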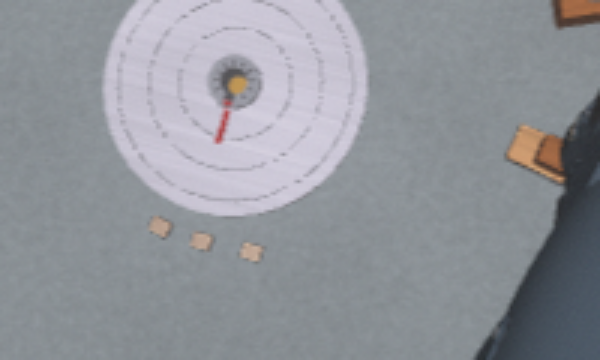

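All three chips are on the table at (160,227), (201,242) and (251,253). Now I'm setting the scraper down.

{"api": "drive_tool", "payload": {
  "increments": [
    [0.05,0.1,4,0,0,0],
    [0.05,0.1,8,0,0,0],
    [0.05,0.1,9.8,0,0,0],
    [0.05,0.1,10.3,0,0,0],
    [0.05,0.1,10.5,0,0,0],
    [0.05,0.1,10.5,0,0,0],
    [0.05,0.1,10.5,0,0,0]
  ]
}}

```text
time_s: 8.6
tcp_pos: [405.0, -196.8, 49.5]
eef_rot: [2.647, 1.688, 0.002]
contact_force: [-0.7, 0.5, -0.7]
width: 25.4
finger_force: 60.0
```

{"api": "drive_tool", "payload": {
  "increments": [
    [0,0,0.1,0,0,0],
    [0,0,0.15,0,0,0],
    [0,0,0.15,0,0,0]
  ]
}}

```text
time_s: 8.9
tcp_pos: [404.8, -196.9, 48.0]
eef_rot: [2.648, 1.687, 0.002]
contact_force: [-1.0, 1.4, 9.0]
width: 25.2
finger_force: 61.6
```

{"api": "drive_tool", "payload": {
  "increments": [
    [0,0,0,0,0,0],
    [0,0,0,0,0,0],
    [0,0,0,0,0,0],
    [0,0,0,0,0,0],
    [0,0,0,0,0,0],
    [0,0,0,0,0,0],
    [0,0,0,0,0,0],
    [0,0,-4,0,0,0],
    [0,0,-8,0,0,0],
    [0,0,-12,0,0,0],
    [0,0,-12,0,0,0]
  ],
  "hand": -1
}}

```text
time_s: 10.0
tcp_pos: [406.5, -197.7, 171.5]
eef_rot: [2.644, 1.685, 0.006]
contact_force: [-0.0, -0.7, -0.7]
width: 85.4
finger_force: 0.0
```

```bash
python3 - <<'E'
from h import *
t,M,s=pose();print(t,s['time_s'],s['contact_force'],s['width'])
for yw in(-25,20,-60): print(row([603,-228,170],yw))
E
```

```text
[ 406.52969015 -197.70506394  171.54599477] 10.0 [-0.01791882 -0.71620523 -0.67360166] 85.35257981868874
[5.552, 19.086, 0.304, 0.008, 0.0, 0.0]
[5.552, 19.086, 0.304, 0.007, 0.003, -0.785]
[5.552, 19.086, 0.304, 0.008, -0.002, 0.611]
```

{"api": "drive_tool", "payload": {
  "increments": [
    [1.4,4.8,-1,0,0,-0.13],
    [2.8,9.5,-2,0,0,-0.27],
    [4.2,14.3,-2,0,0,-0.4],
    [5.55,19.1,-2,0,0,-0.54],
    [5.55,19.1,-2,0,0,-0.67],
    [5.55,19.1,-2,0,0,-0.785],
    [5.55,19.1,-2,0,0,-0.785],
    [5.55,19.1,-2,0,0,-0.785],
    [5.55,19.1,-2,0,0,-0.785]
  ]
}}

```text
time_s: 10.9
tcp_pos: [600.4, -226.9, 186.9]
eef_rot: [1.805, 2.571, -0.0]
contact_force: [0.2, 0.8, 0.0]
width: 85.3
finger_force: 0.0
```

```bash
python3 - <<'E'
from h import *
t,M,s=pose();print(t,s['time_s'],s['contact_force'],s['width'])
im=get_image('wrist');np.savez('w4.npz',**im,t=t,M=M);save('w4.png',im['color'])
W=wcloud(im,t,M);x,y,z=np.moveaxis(W,-1,0);c=im['color'].astype(int)
nr=np.hypot(x-603,y+228)
m=(nr<35)&(z>97)&(z<110);p=W[m][:,:2].astype(np.float32);print("post",m.sum(),cv2.minEnclosingCircle(p),np.median(z[m]))
m=(nr<40)&(z>55)&(z<64);p=W[m][:,:2].astype(np.float32);print("flange",m.sum(),cv2.minEnclosingCircle(p),np.median(z[m]))
m=(nr<70)&(z>47)&(z<54.5);p=W[m][:,:2].astype(np.float32);print("rack",cv2.minAreaRect(p))
red=(c[...,0]>110)&(c[...,1]<60)&(c[...,2]<60)
for lo,hi in((96,112),(54,66)):
  m=red&(nr<40)&(z>lo)&(z<hi); 
  if m.sum()>3: print("red",m.sum(),W[m].mean(0).round(1),cv2.fitLine(W[m][:,:2].astype(np.float32),2,0,.01,.01).ravel())
m=(np.hypot(x-405,y+196)<80)&(z>60)&(z<70); print("scr",m.sum(), cv2.minAreaRect(W[m][:,:2].astype(np.float32)) if m.any() else 0)
E
```

```text
[ 600.3913807  -226.8742662   186.92961538] 10.9 [0.22656362 0.83860034 0.01584037] 85.3059281805388
post 1561 ((603.9374389648438, -229.82400512695312), 16.91526222229004) 104.17736653016321
flange 1177 ((606.5098876953125, -234.33746337890625), 37.01422882080078) 59.18303746154707
rack ((605.7631225585938, -231.65023803710938), (80.20845031738281, 81.14939880371094), 8.384058952331543)
red 138 [ 597.1 -232.8  104.5] [   0.77039963    0.6375613   597.1491     -232.77975   ]
red 55 [ 584.5 -240.1   59.6] [   0.8018713     0.59749675  584.49695    -240.14793   ]
scr 2043 ((406.4019470214844, -198.2611083984375), (84.94840240478516, 27.14354133605957), 64.74590301513672)
```

View pics/w4.png

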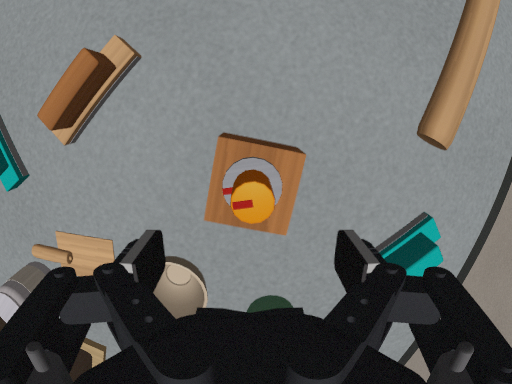

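The post is at (253,203), centred between the open jaws, with its red line pointing left. I'm going down to grip it.

{"api": "drive_tool", "payload": {
  "increments": [
    [-0.25,0.2,4,0,0,0],
    [-0.25,0.2,8,0,0,0],
    [-0.25,0.2,10.3,0,0,0],
    [-0.25,0.2,10.3,0,0,0],
    [-0.25,0.2,10.3,0,0,0]
  ]
}}

```text
time_s: 11.45
tcp_pos: [603.5, -228.7, 84.6]
eef_rot: [1.803, 2.572, -0.0]
contact_force: [-0.2, -0.7, 0.3]
width: 85.4
finger_force: 0.0
```

{"api": "drive_tool", "payload": {
  "increments": [
    [0,0,0,0,0,0],
    [0,0,0,0,0,0],
    [0,0,0,0,0,0],
    [0,0,0,0,0,0],
    [0,0,0,0,0,0],
    [0,0,0,0,0,0],
    [0,0,0,0,0,0],
    [0,0,0,0,0,0]
  ],
  "hand": 1,
  "newtons": 80
}}

```text
time_s: 12.25
tcp_pos: [603.9, -228.8, 85.1]
eef_rot: [1.801, 2.572, 0.0]
contact_force: [-0.8, 0.3, 5.9]
width: 32.6
finger_force: 78.9
```

```bash
python3 - <<'E'
from h import *
t,M,s=pose();print(t,s['time_s'],s['contact_force'],s['width'],s['finger_force'])
print(row([t[0],t[1],190],20))
# hold chuck 90mm from hub so wrist sees the hub; camera on tool +x side -> stand off toward -x of tool
yaw=-25+0
Mx=Rt(np.radians(yaw))
p=np.array([494.5,128,190])-Mx[:,0]*80
print(Mx[:,0],p,row(p,yaw))
E
```

```text
[ 603.88276015 -228.79572096   85.07840169] 12.25 [-0.77831371  0.28338074  5.87817373] 32.583107359718724 78.87980461120605
[-0.014, 0.012, -10.492, 0.001, 0.001, -0.0]
[0.42261826 0.90630779 0.        ] [460.69053906  55.49537704 190.        ] [31.597, -3.726, -10.539, 0.002, 0.001, 0.785]
```

{"api": "drive_tool", "payload": {
  "increments": [
    [0,0,-3.5,0,0,0],
    [0,0,-7,0,0,0],
    [0,0,-10.5,0,0,0],
    [4,-0.5,-10.5,0,0,0.12],
    [8,-1,-10.5,0,0,0.24],
    [12,-1.5,-10.5,0,0,0.36],
    [16,-2,-10.5,0,0,0.48],
    [20,-2.4,-10.5,0,0,0.6],
    [24,-2.8,-10.5,0,0,0.7],
    [28,-3.3,-10.5,0,0,0.785],
    [31.6,-3.73,-10.5,0,0,0.785],
    [31.6,-3.73,-10.5,0,0,0.785],
    [31.6,-3.73,-10.5,0,0,0.785],
    [31.6,-3.73,-10.5,0,0,0.785]
  ]
}}

```text
time_s: 13.65
tcp_pos: [460.7, 55.3, 188.9]
eef_rot: [2.649, 1.688, 0.0]
contact_force: [0.2, -0.7, -3.7]
width: 32.5
finger_force: 82.0
```

```bash
python3 - <<'E'
from h import *
t,M,s=pose();print(t,s['time_s'],s['contact_force'],s['width'],s['qpos'].round(2))
im=get_image('wrist');np.savez('w5.npz',**im,t=t,M=M);save('w5.png',im['color'])
W=wcloud(im,np.zeros(3),np.eye(3));x,y,z=np.moveaxis(W,-1,0);c=im['color'].astype(int)  # tool frame
nr=np.hypot(x,y)
m=(nr<30)&(z<-8)&(z>-30);print("post",m.sum(),cv2.minEnclosingCircle(W[m][:,:2].astype(np.float32)) if m.any() else 0)
H=M.T@(np.array([494,128,69])-t);print(H)
nh=np.hypot(x-H[0],y-H[1])
m=(nh<45)&(abs(z-H[2])<4);print("hub",m.sum(),cv2.minEnclosingCircle(W[m][:,:2].astype(np.float32)),cv2.minAreaRect(W[m][:,:2].astype(np.float32)),np.median(z[m]))
m2=(nh<180)&(abs(z-H[2]-12)<3);print("head",m2.sum(),cv2.minAreaRect(W[m2][:,:2].astype(np.float32)))
red=(c[...,0]>110)&(c[...,1]<60)&(c[...,2]<60)
for n,m in(("chuck",red&(nr<45)),("wheel",red&(nh<80)&(z>70))):
  if m.sum()>3: print(n,m.sum(),W[m].mean(0).round(1),cv2.fitLine(W[m][:,:2].astype(np.float32),2,0,.01,.01).ravel(), W[m].min(0).round(1),W[m].max(0).round(1))
E
```

```text
[460.66001432  55.26440678 188.86720608] 13.65 [ 0.20467449 -0.6546082  -3.69199147] 32.46355416347755 [ 0.12  0.16 -0.27  1.14 -0.    2.13]
post 6488 ((6.216202259063721, 0.23024913668632507), 28.888837814331055)
[ 80.03228989  -0.55670339 119.85278852]
hub 2155 ((79.62046813964844, 0.029270628467202187), 26.56108856201172) ((79.5450210571289, 0.3903350830078125), (51.61588668823242, 51.69009017944336), 26.951168060302734) 118.77339103130615
head 47966 ((64.96322631835938, 0.4400177001953125), (212.4637908935547, 259.762451171875), 0.014766547828912735)
chuck 466 [ -0.1  -5.5 -19.3] [ 0.6087666   0.7933493  -0.06967589 -5.49046   ] [ -5.9 -14.9 -21. ] [ 16.3  16.6 -16.6]
wheel 258 [ 71.9 -40.6 128.4] [  0.1779059    0.98404753  71.91819    -40.55975   ] [ 66.1 -60.3 117. ] [ 78.3 -19.5 131.9]
```

View pics/w5.png

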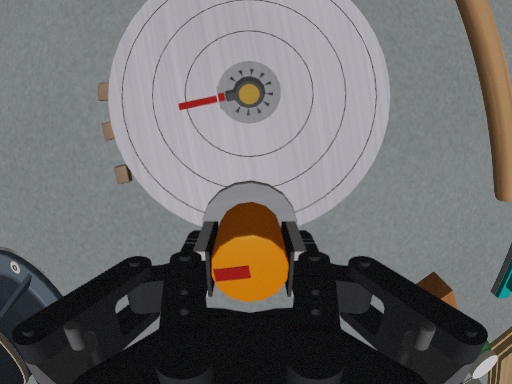

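The post top is at (250,265) with its red line at (232,273). The hub is at (249,93) and the wheel's red line runs to (180,107). I'm measuring both line directions and centres in the same frame.

```bash
python3 - <<'E'
from h import *
d=dict(np.load('w5.npz'));W=wcloud(d,np.zeros(3),np.eye(3));x,y,z=np.moveaxis(W,-1,0);c=d['color'].astype(int)
v,u=np.mgrid[:384,:512]
red=(c[...,0]>100)&(c[...,1]<70)&(c[...,2]<70)
m=red&(u>205)&(u<256)&(v>260)&(v<286);p=W[m][:,:2].astype(np.float32)
print("chuck red",m.sum(),p.mean(0),cv2.minAreaRect(p),cv2.fitLine(p,2,0,.01,.01).ravel(),p.min(0),p.max(0))
m=((c[...,0]>150)&(c[...,2]<90)&(u>200)&(u<300)&(v>220)&(v<305)&(z<-15)&(z>-24))
p=W[m][:,:2].astype(np.float32);h=cv2.convexHull(p);print("top",m.sum(),np.median(z[m]),cv2.minEnclosingCircle(p),cv2.fitEllipse(h))
# orange brightness: top face z histogram
print(np.percentile(z[m],[1,10,50,90,99]))
nh=np.hypot(x-79.6,y-.2)
m=(nh<40)&(abs(z-118.8)<3)&(nh>15);p=W[m][:,:2].astype(np.float32);print("hub",cv2.fitEllipse(cv2.convexHull(p)))
m=red&(nh<80)&(z>125);p=W[m][:,:2].astype(np.float32);print("wheel",cv2.minAreaRect(p),cv2.fitLine(p,2,0,.01,.01).ravel())
E
```

```text
chuck red 448 [nan nan] ((-3.2952077388763428, -7.761248588562012), (7.588933944702148, 17.487625122070312), 16.684852600097656) [nan nan nan nan] [nan nan] [nan nan]
top 3647 -19.074181187456233 ((-0.4625947177410126, 0.9843361377716064), 16.884042739868164) ((-0.6338716745376587, 1.0770994424819946), (32.38938522338867, 33.54286193847656), 83.22216033935547)
[-20.40538708 -19.77098488 -19.07418119 -18.30242212 -17.6997816 ]
hub ((79.2939453125, 0.28815120458602905), (51.72576904296875, 52.215919494628906), 4.913853645324707)
wheel ((71.13652801513672, -43.68017578125), (33.29237365722656, 5.54935359954834), 80.37736511230469) [  0.17656703   0.98428863  71.24481    -43.920834  ]
```

```bash
cat >> h.py <<'E'
def plane(im,m,zp): # mask pixels onto tool plane z=zp
    v,u=np.nonzero(m); K=im["intrinsics"]; a=(u-K[0,2])/K[0,0]; b=(v-K[1,2])/K[1,1]; r=np.hypot(a,b)+1e-9
    T=np.array(im["tool_from_camera"]); d=np.stack([np.sin(r)*a/r,np.sin(r)*b/r,np.cos(r)],1)@T[:3,:3].T; o=T[:3,3]
    return (o+d*((zp-o[2])/d[:,2])[:,None])[:,:2].astype(np.float32)
E
python3 - <<'E'
from h import *
d=dict(np.load('w5.npz'));c=d['color'].astype(int);v,u=np.mgrid[:384,:512]
red=(c[...,0]>100)&(c[...,1]<70)&(c[...,2]<70)
f=lambda p:(p.mean(0).round(2),cv2.minAreaRect(p),np.arctan(np.divide(*cv2.fitLine(p,2,0,.01,.01).ravel()[:2])))
print(f(plane(d,red&(u>205)&(u<256)&(v>260)&(v<286),-19)))
print(f(plane(d,red&(u>170)&(u<218)&(v>85)&(v<120),131.5)))
top=(c[...,0]>190)&(c[...,1]>90)&(c[...,2]<80)&(u>200)&(u<300)&(v>220)&(v<305)
p=plane(d,top|(red&(u>205)&(u<256)&(v>260)&(v<286)),-19);print(cv2.fitEllipse(cv2.convexHull(p)))
t,M,s=d['t'],d['M'],0
E
```

```text
(array([-1.71, -6.55], dtype=float32), ((-1.0927772521972656, -6.757681846618652), (9.272048950195312, 16.51401138305664), 3.1167194843292236), np.float32(0.07359428))
(array([ 71.28, -44.14], dtype=float32), ((71.13610076904297, -43.9036750793457), (33.47453308105469, 5.566925048828125), 80.51908111572266), np.float32(0.17726538))
((-0.39814484119415283, 1.0351285934448242), (31.685373306274414, 32.03492736816406), 156.07823181152344)
```

```bash
python3 - <<'E'
from h import *
d=dict(np.load('w5.npz'));c=d['color'].astype(int);v,u=np.mgrid[:384,:512]
m=((c[...,0]>130)&(c[...,1]<50)&(c[...,2]<50)&(u>205)&(u<256)&(v>260)&(v<286)).astype(np.uint8)
n,l,st,_=cv2.connectedComponentsWithStats(m); i=1+st[1:,4].argmax(); print(st[1:].tolist())
p=plane(d,l==i,-19);print(p.mean(0),cv2.minAreaRect(p),np.arctan(np.divide(*cv2.fitLine(p,2,0,.01,.01).ravel()[:2])))
print(row(pose()[0],-25))
E
```

```text
[[214, 266, 36, 15, 397]]
[-1.8811609 -6.345868 ] ((-1.9055163860321045, -6.400832176208496), (14.644330978393555, 5.742386341094971), 82.60906982421875) 0.12932369
[0.0, 0.0, 0.0, 0.0, 0.0, -0.0]
```

{"api": "drive_tool", "payload": {
  "increments": [
    [3,0,0,0,0,-0.03],
    [6,0,1,0,0,-0.03],
    [8,-0.07,2.5,0,0,-0.03],
    [8,-0.07,3.9,0,0,-0.03],
    [8,-0.07,3.9,0,0,-0.03],
    [8,-0.07,3.9,0,0,-0.03],
    [8,-0.07,3.9,0,0,-0.03]
  ]
}}

```text
time_s: 14.4
tcp_pos: [493.9, 127.8, 150.5]
eef_rot: [2.624, 1.726, 0.001]
contact_force: [0.4, -0.5, -3.4]
width: 32.7
finger_force: 82.0
```

{"api": "drive_tool", "payload": {
  "increments": [
    [0,0,0.4,0,0,0],
    [0,0,0.8,0,0,0],
    [0,0,1.0,0,0,0],
    [0,0,1.2,0,0,0],
    [0,0,1.2,0,0,0]
  ]
}}

```text
time_s: 14.9
tcp_pos: [493.3, 128.4, 137.5]
eef_rot: [-2.624, -1.728, 0.001]
contact_force: [-0.1, 0.5, -3.2]
width: 32.6
finger_force: 82.0
```

{"api": "drive_tool", "payload": {
  "increments": [
    [0,0,0.2,0,0,0],
    [0,0,0.4,0,0,0],
    [0,0,0.5,0,0,0],
    [0,0,0.6,0,0,0],
    [0,0,0.7,0,0,0],
    [0,0,0.7,0,0,0]
  ]
}}

```text
time_s: 15.5
tcp_pos: [493.4, 128.4, 130.7]
eef_rot: [2.624, 1.728, -0.0]
contact_force: [0.6, 0.4, -3.3]
width: 32.3
finger_force: 82.0
```

{"api": "drive_tool", "payload": {
  "increments": [
    [0,0,0.2,0,0,0],
    [0,0,0.4,0,0,0],
    [0,0,0.6,0,0,0],
    [0,0,0.8,0,0,0],
    [0,0,0.8,0,0,0]
  ]
}}

```text
time_s: 16.0
tcp_pos: [493.3, 128.4, 122.4]
eef_rot: [-2.624, -1.728, 0.001]
contact_force: [0.0, -1.0, -3.5]
width: 32.3
finger_force: 82.0
```

No contact force, so the key is in the keyway. I'm pressing on.

{"api": "drive_tool", "payload": {
  "increments": [
    [0,0,0.4,0,0,0],
    [0,0,0.8,0,0,0],
    [0,0,1.2,0,0,0],
    [0,0,1.6,0,0,0],
    [0,0,1.6,0,0,0],
    [0,0,1.6,0,0,0]
  ]
}}

```text
time_s: 16.6
tcp_pos: [493.5, 128.5, 107.1]
eef_rot: [2.624, 1.728, 0.0]
contact_force: [-2.1, 0.2, 3.4]
width: 32.3
finger_force: 82.6
```

{"api": "drive_tool", "payload": {
  "increments": [
    [0,0,0.15,0,0,0],
    [0,0,0.3,0,0,0],
    [0,0,0.4,0,0,0],
    [0,0,0.4,0,0,0],
    [0,0,0.4,0,0,0]
  ]
}}

```text
time_s: 17.1
tcp_pos: [493.5, 128.5, 103.3]
eef_rot: [2.624, 1.728, 0.001]
contact_force: [-3.5, -0.1, 8.1]
width: 32.1
finger_force: 83.2
```

{"api": "drive_tool", "payload": {
  "increments": [
    [0,0,0.1,0,0,0],
    [0,0,0.2,0,0,0],
    [0,0,0.2,0,0,0],
    [0,0,0.2,0,0,0]
  ]
}}

```text
time_s: 17.5
tcp_pos: [493.5, 128.6, 102.0]
eef_rot: [2.623, 1.728, 0.002]
contact_force: [-5.5, -0.7, 16.1]
width: 32.1
finger_force: 84.3
```

{"api": "drive_tool", "payload": {
  "increments": [
    [0,0,0.05,0,0,0],
    [0,0,0.1,0,0,0],
    [0,0,0.1,0,0,0],
    [0,0,0.1,0,0,0],
    [0,0,0.1,0,0,0],
    [0,0,0.1,0,0,0]
  ]
}}

```text
time_s: 18.1
tcp_pos: [493.6, 128.6, 102.0]
eef_rot: [2.623, 1.728, 0.003]
contact_force: [-8.6, -1.9, 27.0]
width: 32.2
finger_force: 85.4
```

```bash
python3 - <<'E'
from h import *
t,M,s=pose();print(t,s['contact_force'],np.degrees(np.arccos(-M[2,2])),s['width'])
print(robot.job_done())
E
```

```text
[493.59004093 128.56261954 101.95262953] [-8.56186808 -1.8639535  27.04459239] 0.11158045676318992 32.24496968395773
the job is handed in; nothing more can be done
None
```

I handed the job in at about 18 s: the chips are off the wheel, the scraper stands released on the table, and the chuck is held pressed down in the hub with about 27 N; `robot.job_done()` returned no verdict, and key-in and full seating are judged from force and height readings rather than seen.

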